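# Lock the microphone mast winch with its pull-and-turn knob

### The job

Lock the winch of the microphone mast: pull the black wing knob on top of the gearbox straight up out of its parked slot, turn it clockwise (seen from above) and, pressing down only lightly (never more than 20 N), feel for the winch drum's pocket, which lies somewhere under the short brass arc beside the knob; then push the knob fully home in that pocket and let go. Never force it against the slot or the drum, and leave the microphone, the glass vial, the steel weight and the spare knob where they stand.

Things in the scene. Friction and masses are not known exactly. Their poses are not given: they have to be found in the camera images.
- housing: Grey fixed gearbox: block 270 x 92 mm (x, y), top 70 mm above the table, on a 300 x 108 x 10 mm foot plate. Origin: centre of underside; x runs from the knob end to the mast end, z up. Knob axis at x = -85 mm, y = 0. Mast (29 mm tube, 290 mm high with its clamp, wound down) at x = +90 mm; brass crank on the -y side, below the top. Holds the hidden winch drum under the knob.
- arc_mid (a point): Middle of the short brass arc on the gearbox top, 41 mm from the knob's axis; the knob's nose points to it at a turn of 1.125 rad. The arc runs from 0.8 to 1.45 rad; one longer brass line marks the parked slot (0, towards the mast). The centre of the drum's pocket lies somewhere under the arc, unseen and different each time; the drum does not turn. Play in the pocket: 0.05 rad either way.
- collar: Fixed steel collar on the gearbox top that carries plunger and knob. Origin on the knob's vertical axis at the gearbox top (70 mm above the table). Two dogs (6 mm wide, 28 mm from the axis) under the knob sit in the parked slot or the drum's pocket (9 mm wide).
- knob_grip (a point): Grip point of the black wing knob, on its axis. The wing is 16 mm wide (along this point's y), 40 mm long plus an 8 mm nose (the nose points to the point's +x) and 34 mm high: 12 mm above to 22 mm below this point, standing on a round skirt 66 mm across. Grip its two flats from above; fingertips may go 20 mm below this point. The point rises and turns with the knob.
- plunger (a joint): How far the knob is pulled up (m): 0 = fully in, 0.012 = upper stop. No spring; about 2.5 N of friction holds it where it is left. Below 6 mm in its slot it cannot be turned (0.05 rad of play); above 6 mm it turns freely. Pushed down beside the slot or pocket it stops at about 6 mm on a hard rim; over the pocket it goes down to 0.
- knob (a joint): Turn of the knob in rad: 0 = parked, growing clockwise seen from above, stop at 1.65. Light friction of about 0.03 N m.
- mic_mid (a point): Cream box-shaped broadcast microphone standing on a round foot 90 mm across, 160 mm high, loose; point 80 mm above the table on its axis. Leave alone.
- vial_mid (a point): Glass desiccant vial with metal cap, 28 mm across and 60 mm high, upright, loose; point half-way up. Leave alone.
- weight_mid (a point): Steel weighted base, a disc 110 mm across with a stub, 40 mm high, loose; point half-way up. Leave alone.
- spare_mid (a point): Spare round black knob, 38 mm across, 24 mm high, lying loose on the table; point half-way up. Leave alone.

How it is judged:
On the way, in this order (a step that is already met when the one before it is completed fails the run):
1. the knob is pulled up out of its parked slot (value of joint plunger above 0.0055 m), for 0.1 s.
2. the pulled-up knob is turned clockwise towards the brass arc (value of joint knob above 0.6 rad and value of joint plunger above 0.003 m), for 0.1 s.
At the end, for the whole second after the job is handed in: The knob is fully home (within 1.5 mm) in the drum's pocket, turned between 0.7 and 1.55 rad clockwise from its parked slot, at rest (value of joint plunger below 0.0015 m and value of joint knob between 0.7 and 1.55 rad and velocity of joint knob between -0.05 and 0.05 rad/s); the robot touches nothing.
It fails at once if the knob's dogs are forced against the slot or the drum with more than 20 N (contact force between collar and housing above 20 N).
It fails at once if the microphone, vial, weight or spare knob is moved more than 15 mm (distance of any of mic_mid, vial_mid, weight_mid, spare_mid from where it was at the start of the episode above 0.015 m).
It also fails if it takes over 67 s, if anything falls off the work surface, if the arm or the gripper's body presses on something with over 40 N, if the wrist force passes 120 N, or if a joint passes its speed limit or range.

### The arm

A 6-joint arm with a two-finger parallel gripper is mounted at the origin on the work surface. World frame = base frame: x ahead of the robot, y to its left, z up, the work surface at z = 0. Lengths are in m, angles in rad, forces in N, time in s.
With the tool pointing down it reaches from about 0.3 to 0.75 m from the base axis. Payload 8.5 kg.
Tool frame: the origin (TCP) lies at the very end of the fingers, on their centre line; the grasp point (between the pads) lies 19 mm behind it; z points along the fingers, x is the direction in which the jaws open and shut, and the axes are right-handed (so a half turn about z gives the same grasp; the last joint's range is limited). The gripper opens to 85 mm and grips with 20 to 120 N. Pads are 22 mm wide; open, the fingers measure 114 mm over their backs; the gripper's body (76 mm by 85 mm) begins 54 mm behind the grasp point. The pads swing forward as they close: fully open they stand 13 mm farther back than shut.
Start: joints at [-1.42, 0.381, 1.297, -0, 1.464, -0.215], TCP at [0.197, -0.514, 0.231] pointing down, gripper open.
Joint ranges: [-3.11, 3.11], [-0.89, 2.33], [0.22, 2.48], [-1.42, 4.56], [0.17, 2.85], [-2.88, 2.88]. Speed limits (rad/s): [2.39, 2.39, 3.14, 3.14, 3.14, 3.14].

### API

Orientations are given as a rotation vector (axis times angle).
In Python, from station import sensors, get_image, camera_model, manip, finder gives the robot as it stands. The module is installed in compiled form; this text tells all that it offers.
- The arm moves only by the tool carry_out, never from a script. Its argument "moves" is text: rows parted by semicolons, each of 7 numbers parted by spaces: the gripper command: -1 is shut, 1 is fully open, values between are in proportion, then the shift along the tool's x, y, z in cm, then the turn, a rotation vector about the tool's x, y, z in degrees. A call has 1 to 10 rows; each row shifts and turns the commanded pose from where the row before left it, along the tool's axes as they then stand; what a row does not reach is not made up. A row lasts 1/12 s, in which the tool goes at most 41.7 mm and 7.16 degrees, less where a joint would pass 70% of its speed; a pose out of reach is approached as far as the arm can. A call with a gripper value outside its range is refused whole. The fingers move at their own pace and stop on an object; "grip_force" is the grip in N (left out, the last holds). Time passes only in rows, so rows that do not move let the fingers close. It gives the time, the measured TCP pose, the force and the opening at its end, in the units of the state.
- sensors.get_obs(): the state, without advancing time (a new reading comes with each control period).
- get_image(name): name is "scene" or "top"; returns the picture (480x640x3 uint8, red, green, blue); there is no depth.
- camera_model(name): a dict with "fx", "fy", "cx", "cy" (pixels), "R" (3x3) and "t" (3): a world point X has camera coordinates R X + t. Camera axes: x right, y down, z forward; pixel columns grow to the right and rows downward; lengths in m; the calibration is good to about 2 mm. A picture is of the moment at which its call begins. camera_model takes no time and is no camera call.
- manip.finish_job(): hands the job in, once; it reports no verdict.
Trained networks look in the newest picture that a camera, given by its name, has taken for a name from the list of things; names that differ only in an ending like _2 or _b are one class to them, and where a whole thing is asked for, a point or a joint stands for the part that bears it (a point fixed in the world has none). Each returns a list of dicts, best first, with "confidence" (0 to 1); they miss things now and then, are a little off and sometimes report something else, mostly with a low value. They report only what shows in the picture. A call takes as long as a camera call.
- finder.search_frame(camera, thing): "extent" ([left, top, right, bottom] in pixels, round what is visible of it).
- finder.regions_of(camera, thing): "region" (480x640 bool, what is visible of it) and "extent" ([left, top, right, bottom] in pixels, round what is visible of it).
The state is a dict: "t": time; "q": joint angles; "qvel": joint speeds; "joint_efforts": joint torques, N m; "eef_pos": TCP position; "eef_rot": TCP orientation; "force": force on the tool from outside, world axes, zero at the start; "moment": the same for the moment, N m; "opening": finger opening in m.
Only numpy, scipy, OpenCV 4.12 (cv2) and the standard library are available. Lean on these libraries where they do the work, as an engineer would, in place of code of your own. Each camera call takes 0.05 s, during which the arm holds its last target. There are 200 camera calls.

## Working session

There is one attempt and no reset: what is moved stays moved. The work goes in short steps, Python scripts to look and compute and a tool call to move; the robot and the scene stay as the last step left them, time stands still between calls to the robot, and variables do not carry over. Pictures are saved under pics/ and viewed, and the job is handed in when it is done.

Besides the shell and the picture viewer there is one more tool, called after "Request:" as name(argument=value, ...) on one line, values as JSON. carry_out: Moves the arm, as the interface text tells. Its arguments: {"type":"object","properties":{"moves":{"type":"string"},"grip_force":{"type":"number"}},"required":["moves"]}

```bash
mkdir -p pics; python3 - <<'E'
from station import *
import cv2
o=sensors.get_obs(); print({k:o[k] for k in('t','eef_pos','eef_rot','force','opening')})
for c in('scene','top'):
    im=get_image(c); cv2.imwrite(f'pics/{c}0.png',im[:,:,::-1])
    m=camera_model(c); print(c,m)
    for n in('housing','collar','knob_grip','mic_mid','vial_mid','weight_mid','spare_mid'):
        try: print(n,[(r['extent'],round(r['confidence'],2)) for r in finder.search_frame(c,n)[:2]])
        except Exception as e: print(n,e)
E
```

```text
{'t': 0.0, 'eef_pos': array([ 0.19669002, -0.51332441,  0.23071765]), 'eef_rot': array([-2.58754774e+00,  1.77979098e+00,  1.56354625e-03]), 'force': array([-0.83856912,  0.39471936, -0.50178489]), 'opening': 0.08546519976131692}
scene {'fx': 561.9713916970749, 'fy': 561.9713916970749, 'cx': 327.6494116578352, 'cy': 234.47615343599878, 'R': array([[-0.64288762,  0.76595223,  0.00356348],
       [ 0.61051529,  0.51522299, -0.60151173],
       [-0.46256523, -0.38452888, -0.79885602]]), 't': array([ 0.35248066, -0.33063147,  1.35791078])}
housing [([276.5, 185.2, 427.1, 336.5], 0.9)]
collar [([298.8, 192.5, 335.7, 236.2], 0.79)]
knob_grip [([298.8, 197.3, 334.7, 232.2], 0.76)]
mic_mid [([274.1, 286.9, 325.7, 368.6], 0.96)]
vial_mid [([239.3, 248.5, 253.1, 275.9], 0.67)]
weight_mid [([398.5, 202.2, 457.4, 251.3], 0.7)]
spare_mid [([345.6, 206.4, 358.5, 222.5], 0.7), ([300.9, 194.0, 335.0, 233.8], 0.34)]
top {'fx': 568.0514138272882, 'fy': 568.0514138272882, 'cx': 323.85024716705215, 'cy': 242.78387150975811, 'R': array([[-0.01916489, -0.9996308 ,  0.0192608 ],
       [-0.98938766,  0.01618631, -0.14439552],
       [ 0.14403044, -0.02182372, -0.98933258]]), 't': array([0.05464995, 0.60268971, 0.86464467])}
housing [([211.9, 192.5, 405.0, 304.0], 0.6)]
collar [([337.6, 238.0, 384.6, 287.1], 0.78)]
knob_grip [([342.0, 238.9, 379.3, 282.9], 0.77), ([212.5, 192.1, 401.9, 304.8], 0.58)]
mic_mid [([259.7, 118.2, 308.7, 184.4], 0.55)]
vial_mid [([377.8, 167.6, 401.3, 192.8], 0.89), ([341.0, 241.1, 382.0, 283.5], 0.61)]
weight_mid [([235.6, 325.8, 304.7, 398.7], 0.96)]
spare_mid [([337.2, 312.8, 361.9, 334.8], 0.55), ([258.2, 118.1, 310.0, 184.9], 0.4)]
```

```bash
python3 - <<'E'
import cv2
t=cv2.imread('pics/top0.png'); cv2.imwrite('pics/topc.png',cv2.resize(t[180:330,200:420],None,fx=3.6,fy=3.6,interpolation=cv2.INTER_CUBIC))
t=cv2.imread('pics/scene0.png'); cv2.imwrite('pics/scenec.png',cv2.resize(t[170:370,230:470],None,fx=3,fy=3,interpolation=cv2.INTER_CUBIC))
E
```

```text
(no output)
```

View pics/topc.png

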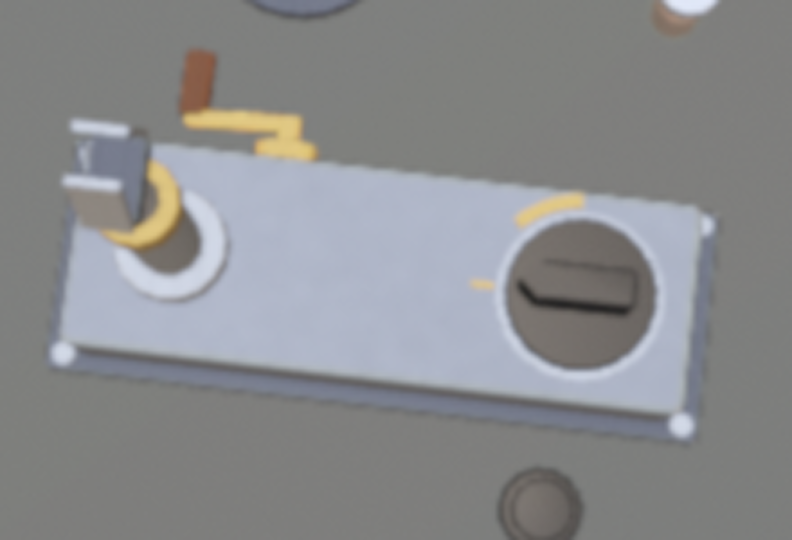

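View pics/scenec.png

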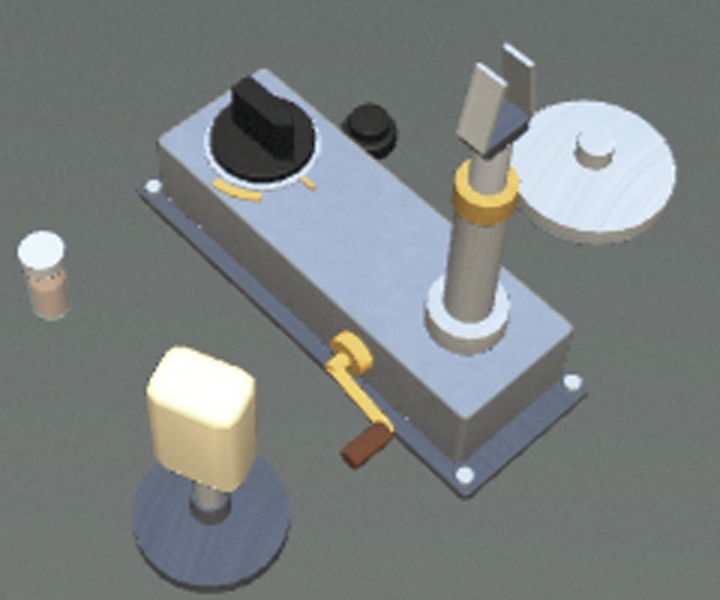

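```bash
cat > h.py <<'E'
import numpy as np
from station import *
def ray(c,u,v,z):
    m=camera_model(c);R=m['R'];t=m['t'];C=-R.T@t
    d=R.T@np.array([(u-m['cx'])/m['fx'],(v-m['cy'])/m['fy'],1]);return C+d*(z-C[2])/d[2]
def proj(c,X):
    m=camera_model(c);p=m['R']@X+m['t'];return np.array([m['fx']*p[0]/p[2]+m['cx'],m['fy']*p[1]/p[2]+m['cy']])
E
python3 - <<'E'
from h import *
import cv2
print('cams',[(-camera_model(c)['R'].T@camera_model(c)['t']).round(3) for c in('top','scene')])
T=lambda a,b:(200+a/3.6-.36,180+b/3.6-.36)
S=lambda a,b:(230+a/3-.33,170+b/3-.33)
for n,p in dict(knobendR=(703,207),knobendL=(685,413),mastL=(62,345)).items(): print(n,ray('top',*T(*p),.07).round(4))
for n,p in dict(knobendback=(160,140),back2=(265,69),mastnear=(463,418),mastfar=(573,328)).items(): print('s',n,ray('scene',*S(*p),.07).round(4))
for z in(.07,.075,.08): print('ring/skirt top',z,ray('top',*T(578,294),z).round(4), ray('scene',*S(263,138),z).round(4))
for z in(.1,.11,.12): print('wing top',z,ray('top',*T(585,282),z).round(4))
print('arc',ray('top',*T(550,209),.07).round(4),'line',ray('top',*T(481,284),.07).round(4))
t=cv2.imread('pics/top0.png'); a=cv2.resize(t[232:292,332:392],(590,590),interpolation=cv2.INTER_CUBIC); cv2.imwrite('pics/tk.png',a)
t=cv2.imread('pics/scene0.png'); a=cv2.resize(t[188:243,290:345],(590,590),interpolation=cv2.INTER_CUBIC); cv2.imwrite('pics/sk.png',a)
E
```

```text
cams [array([0.473, 0.064, 0.941]), array([1.057, 0.423, 0.885])]
knobendR [ 0.6067 -0.0663  0.07  ]
knobendL [ 0.5181 -0.0553  0.07  ]
mastL [0.5517 0.2094 0.07  ]
s knobendback [ 0.6061 -0.0602  0.07  ]
s back2 [ 0.5198 -0.0484  0.07  ]
s mastnear [0.6428 0.2005 0.07  ]
s mastfar [0.5552 0.2136 0.07  ]
ring/skirt top 0.07 [ 0.5698 -0.0111  0.07  ] [ 0.5637 -0.0124  0.07  ]
ring/skirt top 0.075 [ 0.5693 -0.0107  0.075 ] [ 0.5667 -0.0098  0.075 ]
ring/skirt top 0.08 [ 0.5687 -0.0102  0.08  ] [ 0.5697 -0.0071  0.08  ]
wing top 0.1 [ 0.5714 -0.0116  0.1   ]
wing top 0.11 [ 0.5703 -0.0107  0.11  ]
wing top 0.12 [ 0.5691 -0.0098  0.12  ]
arc [ 0.6069 -0.      0.07  ] line [0.5749 0.0305 0.07  ]
```

View pics/tk.png

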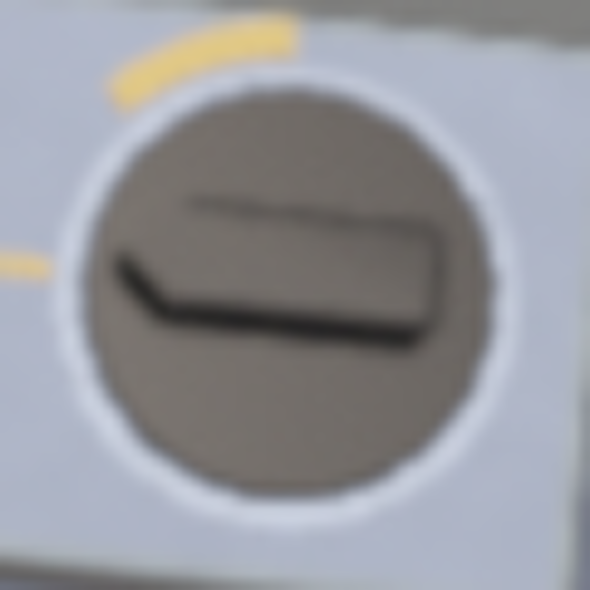

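View pics/sk.png

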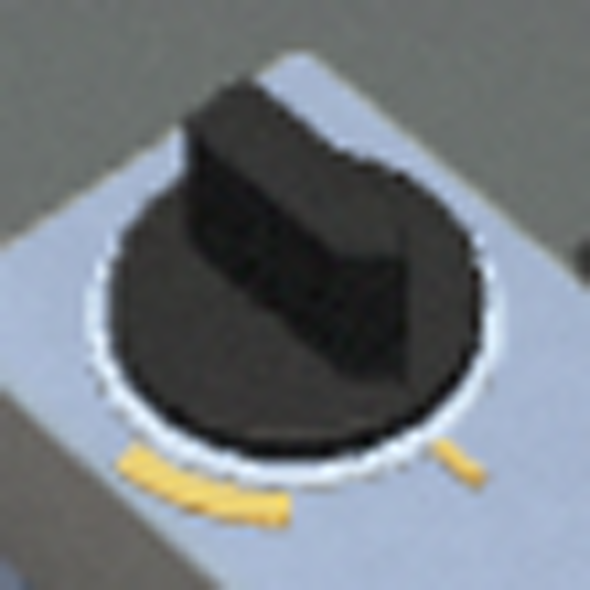

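```bash
python3 - <<'E'
from h import *
from scipy.spatial.transform import Rotation as Ro
def tri(a,b):
    A=[];y=[]
    for c,(u,v) in(('top',a),('scene',b)):
        m=camera_model(c);R=m['R'];t=m['t']
        for r,q,f,cc in((0,u,m['fx'],m['cx']),(1,v,m['fy'],m['cy'])):
            w=R[r]*f-(q-cc)*R[2];A.append(w);y.append((q-cc)*t[2]-f*t[r])
    s=np.linalg.lstsq(np.array(A),np.array(y),rcond=None);return s[0].round(4),s[1]
T=lambda a,b:(332+a/9.83-.45,232+b/9.83-.45)
S=lambda a,b:(290+a/10.73-.45,188+b/10.73-.45)
for n,a,b in(('cornL',(442,225),(187,122)),('cornR',(424,325),(247,80)),('tip',(118,258),(407,243)),('skirtcenter',(290,293),(295,295))): print(n,*tri(T(*a),S(*b)))
o=sensors.get_obs();R=Ro.from_rotvec(o['eef_rot']).as_matrix();print(R.round(3))
d=np.array([.127,.992,0]);
dx=np.degrees(np.arctan2(R[1,0],R[0,0]));print('tool x yaw',dx)
print('delta tool',R.T@(np.array([.569,-.010,.2])-o['eef_pos']))
E
```

```text
cornL [ 0.5737 -0.0301  0.114 ] [2.01779818]
cornR [ 0.5594 -0.0279  0.1134] [0.34492744]
tip [0.5702 0.0173 0.1154] [0.02611107]
skirtcenter [ 0.5682 -0.0107  0.0779] [0.90265751]
[[ 0.358 -0.934  0.   ]
 [-0.934 -0.358  0.   ]
 [-0.    -0.    -1.   ]]
tool x yaw -69.04551435171982
delta tool [-0.33714052 -0.52776392  0.03135685]
```

Request:
carry_out(moves="1 0 0 0 0 0 -6.9;1 0 0 0 0 0 -6.9;1 0 0 0 0 0 -6.9;1 0 0 0 0 0 -6.9;1 0 0 0 0 0 -6.9;1 0 0 0 0 0 -6.9;1 0 0 0 0 0 -6.9;1 0 0 0 0 0 -6.8;1 0 0 0 0 0 -6.8;1 0 0 0 0 0 0", grip_force=40)

```text
t: 1.63
eef_pos: [0.1967, -0.5136, 0.2313]
eef_rot: [-3.136, 0.189, -0.0]
force: [0.1, 0.4, 0.6]
opening: 0.0853
```

```bash
cat >d.py <<'E'
from h import *
import sys
from scipy.spatial.transform import Rotation as Ro
o=sensors.get_obs();R=Ro.from_rotvec(o['eef_rot']).as_matrix()
print('t',o['t'],'pos',o['eef_pos'].round(4),'yaw',np.degrees(np.arctan2(R[1,0],R[0,0])).round(2),'z',R[:,2].round(3),'F',o['force'].round(1),'M',np.array(o['moment']).round(2),'open',round(o['opening'],4),'q6',o['q'].round(2))
print('delta cm',(100*R.T@(np.array([float(a) for a in sys.argv[1:4]])-o['eef_pos'])).round(2))
E
python3 d.py .569 -.010 .2
```

```text
t 1.6333 pos [ 0.1967 -0.5136  0.2313] yaw -6.9 z [ 0.  0. -1.] F [0.1 0.4 0.6] M [0.   0.01 0.01] open 0.0853 q6 [-1.42  0.38  1.3   0.    1.46 -1.3 ]
delta cm [ 30.91 -54.47   3.13]
```

Request:
carry_out(moves="1 1.9 -3.4 0 0 0 0;1 1.9 -3.4 0 0 0 0;1 1.9 -3.4 0 0 0 0;1 1.9 -3.4 0 0 0 0;1 1.9 -3.4 0 0 0 0;1 1.9 -3.4 0 0 0 0;1 1.9 -3.4 0 0 0 0;1 1.9 -3.4 0 0 0 0;1 0 0 0 0 0 0")

```text
t: 2.38
eef_pos: [0.3839, -0.2577, 0.2317]
eef_rot: [-3.135, 0.193, -0.002]
force: [0.1, 0.1, 0.5]
opening: 0.0856
```

Request:
carry_out(moves="1 1.9 -3.4 0 0 0 0;1 1.9 -3.4 0 0 0 0;1 1.9 -3.4 0 0 0 0;1 1.9 -3.4 0 0 0 0;1 1.9 -3.4 0 0 0 0;1 1.9 -3.4 0 0 0 0;1 1.9 -3.4 0 0 0 0;1 0 0 0 0 0 0;1 0 0 0 0 0 0")

```text
t: 3.13
eef_pos: [0.5435, -0.0417, 0.2309]
eef_rot: [3.135, -0.196, -0.001]
force: [0.1, -0.1, -1.1]
opening: 0.0855
```

```bash
python3 d.py .569 -.010 .13
```

```text
t 3.1333 pos [ 0.5435 -0.0417  0.2309] yaw -7.14 z [-0. -0. -1.] F [ 0.1 -0.1 -1.1] M [0.05 0.03 0.03] open 0.0855 q6 [-0.29  0.37  1.31 -0.    1.46 -0.17]
delta cm [ 2.14 -3.47 10.09]
```

Request:
carry_out(moves="1 2.14 -3.47 0 0 0 0;1 0 0 3 0 0 0;1 0 0 3 0 0 0;1 0 0 3 0 0 0;0.2 0 0 0 0 0 0;0 0 0 0 0 0 0;0 0 0 0 0 0 0;0 0 0 0 0 0 0")

```text
t: 3.8
eef_pos: [0.5693, -0.012, 0.1435]
eef_rot: [3.135, -0.198, 0.006]
force: [-0.2, -0.7, -0.1]
opening: 0.0429
```

```bash
python3 d.py .569 -.010 .086; python3 - <<'E'
from h import *
import cv2
a=get_image('top')[:,:,::-1]; b=get_image('scene')[:,:,::-1]
A=cv2.resize(a[210:310,310:410],(400,400),interpolation=cv2.INTER_CUBIC);B=cv2.resize(b[140:260,260:380],(400,400),interpolation=cv2.INTER_CUBIC)
cv2.imwrite('pics/p1.png',np.hstack([A,B]))
E
```

```text
t 3.8 pos [ 0.5693 -0.012   0.1435] yaw -7.22 z [ 0.004 -0.001 -1.   ] F [-0.2 -0.7 -0.1] M [ 0.01 -0.01  0.03] open 0.0429 q6 [-0.23  0.49  1.39 -0.    1.26 -0.1 ]
delta cm [-0.07 -0.19  5.75]
```

View pics/p1.png

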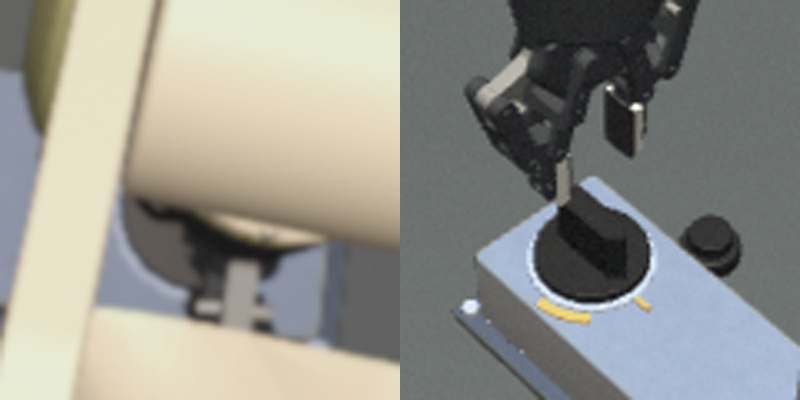

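Request:
carry_out(moves="0 -0.05 -0.2 2 0 0 0;0 0 0 2 0 0 0;0 0 0 1 0 0 0;0 0 0 0.4 0 0 0;0 0 0 0 0 0 0;0 0 0 0 0 0 0")

```text
t: 4.4
eef_pos: [0.5687, -0.0093, 0.0882]
eef_rot: [3.135, -0.196, 0.002]
force: [0.4, -0.5, 0.5]
opening: 0.0428
```

```bash
python3 d.py .569 -.010 .088; python3 - <<'E'
from h import *
import cv2
b=get_image('scene')[:,:,::-1]
cv2.imwrite('pics/p2.png',cv2.resize(b[160:250,270:360],(560,560),interpolation=cv2.INTER_CUBIC))
E
```

```text
t 4.4 pos [ 0.5687 -0.0093  0.0882] yaw -7.14 z [ 0.001 -0.    -1.   ] F [ 0.4 -0.5  0.5] M [-0.03  0.02  0.03] open 0.0428 q6 [-0.22  0.55  1.45 -0.    1.13 -0.1 ]
delta cm [0.03 0.07 0.02]
```

View pics/p2.png

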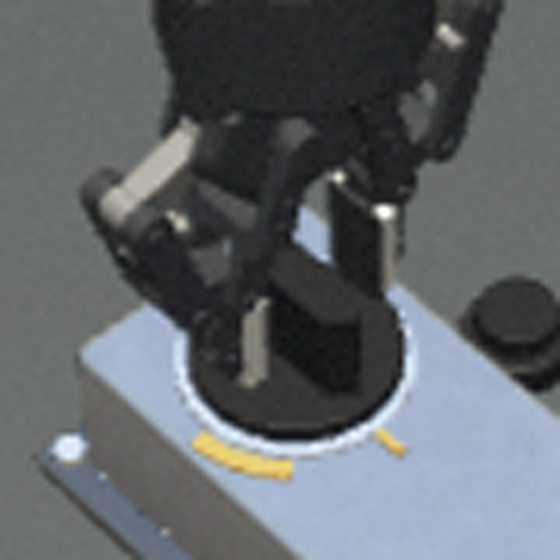

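Request:
carry_out(moves="-0.5 0 0 0 0 0 0;-0.5 0 0 0 0 0 0;-0.5 0 0 0 0 0 0;-0.6 0 0 0 0 0 0;-0.6 0 0 0 0 0 0;-0.7 0 0 0 0 0 0;-0.7 0 0 0 0 0 0;-0.7 0 0 0 0 0 0", grip_force=20)

```text
t: 5.12
eef_pos: [0.569, -0.0093, 0.0878]
eef_rot: [3.135, -0.196, 0.003]
force: [4.7, 0.1, 2.0]
opening: 0.0154
```

```bash
python3 d.py .569 -.010 .088
```

```text
t 5.1167 pos [ 0.569  -0.0093  0.0878] yaw -7.14 z [ 0.002 -0.    -1.   ] F [4.7 0.1 2. ] M [ 0.01 -0.77  0.05] open 0.0154 q6 [-0.22  0.55  1.46  0.    1.13 -0.1 ]
delta cm [ 0.01  0.07 -0.02]
```

Request:
carry_out(moves="-1 0.05 0 0 0 0 0;-1 0 0 0 0 0 0;-1 0 0 0 0 0 0;-1 0 0 0 0 0 0", grip_force=40)

```text
t: 5.45
eef_pos: [0.5691, -0.0093, 0.0878]
eef_rot: [3.135, -0.196, 0.002]
force: [2.0, 0.4, 4.6]
opening: 0.0148
```

```bash
python3 d.py .569 -.010 .088
```

```text
t 5.45 pos [ 0.5691 -0.0093  0.0878] yaw -7.14 z [ 0.001 -0.    -1.   ] F [2.  0.4 4.6] M [-0.01 -0.48  0.  ] open 0.0148 q6 [-0.22  0.55  1.45 -0.    1.13 -0.1 ]
delta cm [ 0.    0.07 -0.02]
```

Request:
carry_out(moves="-1 0.03 0 -0.15 0 0 0;-1 0 0 -0.15 0 0 0;-1 0 0 -0.15 0 0 0;-1 0 0 -0.15 0 0 0;-1 0 0 0 0 0 0")

```text
t: 5.87
eef_pos: [0.569, -0.0093, 0.0934]
eef_rot: [3.135, -0.196, -0.0]
force: [3.6, -1.4, -1.1]
opening: 0.0151
```

```bash
python3 d.py .569 -.010 .088
```

```text
t 5.8667 pos [ 0.569  -0.0093  0.0934] yaw -7.14 z [-0. -0. -1.] F [ 3.6 -1.4 -1.1] M [-0.02 -0.68  0.03] open 0.0151 q6 [-0.22  0.55  1.45 -0.    1.15 -0.1 ]
delta cm [0.01 0.07 0.54]
```

Request:
carry_out(moves="-1 0 0 -0.15 0 0 0;-1 0 0 -0.15 0 0 0;-1 0 0 -0.1 0 0 0;-1 0 0 0 0 0 0;-1 0 0 0 0 0 0")

```text
t: 6.28
eef_pos: [0.569, -0.0093, 0.0975]
eef_rot: [3.135, -0.196, 0.0]
force: [4.4, 0.2, 0.2]
opening: 0.0154
```

```bash
python3 d.py .569 -.010 .088; python3 - <<'E'
from h import *
import cv2
b=get_image('scene')[:,:,::-1]
cv2.imwrite('pics/p3.png',cv2.resize(b[160:250,270:360],(560,560),interpolation=cv2.INTER_CUBIC))
E
```

```text
t 6.2833 pos [ 0.569  -0.0093  0.0975] yaw -7.14 z [ 0. -0. -1.] F [4.4 0.2 0.2] M [-0.09 -0.72  0.03] open 0.0154 q6 [-0.22  0.54  1.44 -0.    1.16 -0.1 ]
delta cm [0.01 0.07 0.95]
```

View pics/p3.png

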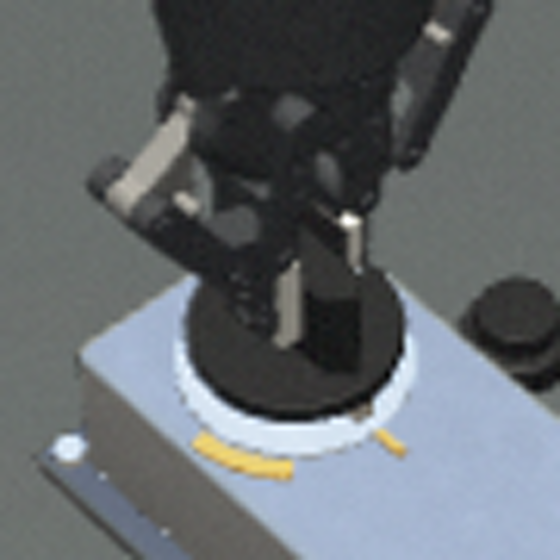

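Request:
carry_out(moves="-1 0.04 0 0 0 0 4;-1 0 0 0 0 0 6;-1 0 0 0 0 0 6;-1 0 0 0 0 0 6;-1 0 0 0 0 0 6;-1 0 0 0 0 0 6;-1 0 0 0 0 0 4;-1 0 0 0 0 0 2;-1 0 0 0 0 0 0;-1 0 0 0 0 0 0")

```text
t: 7.17
eef_pos: [0.57, -0.0097, 0.0975]
eef_rot: [2.879, -1.257, 0.003]
force: [6.4, -3.5, -2.4]
opening: 0.0154
```

```bash
python3 d.py .569 -.010 .088; python3 - <<'E'
from h import *
import cv2
b=get_image('scene')[:,:,::-1]
cv2.imwrite('pics/p4.png',cv2.resize(b[160:250,270:360],(560,560),interpolation=cv2.INTER_CUBIC))
E
```

```text
t 7.1667 pos [ 0.57   -0.0097  0.0975] yaw -47.16 z [ 0.002 -0.001 -1.   ] F [ 6.4 -3.5 -2.4] M [-0.34 -1.09 -0.03] open 0.0154 q6 [-0.22  0.54  1.44 -0.    1.16  0.6 ]
delta cm [-0.05  0.1   0.95]
```

View pics/p4.png

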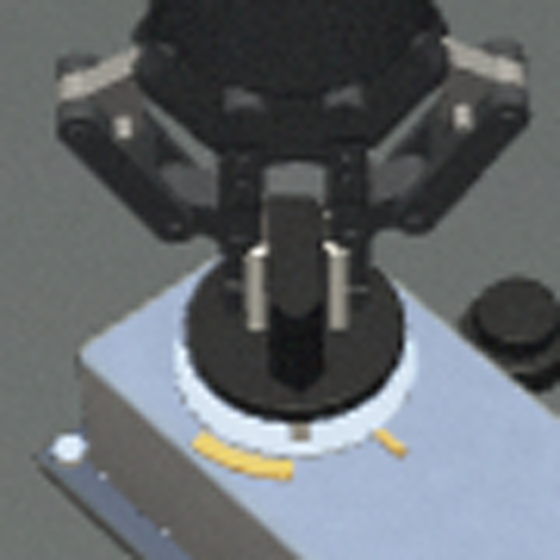

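Request:
carry_out(moves="-1 0.1 0 0.1 0 0 0;-1 0 0 0.1 0 0 0;-1 0 0 0.05 0 0 0;-1 0 0 0 0 0 0", grip_force=30)

```text
t: 7.55
eef_pos: [0.5701, -0.0098, 0.0949]
eef_rot: [-2.879, 1.256, -0.0]
force: [3.5, 1.0, 1.2]
opening: 0.0155
```

```bash
python3 d.py .569 -.010 .088
```

```text
t 7.55 pos [ 0.5701 -0.0098  0.0949] yaw -47.14 z [ 0.  0. -1.] F [3.5 1.  1.2] M [ 0.34 -0.75 -0.04] open 0.0155 q6 [-0.22  0.55  1.44  0.    1.15  0.6 ]
delta cm [-0.06  0.09  0.69]
```

Request:
carry_out(moves="-1 0.02 -0.05 0.04 0 0 0;-1 0 0 0.03 0 0 0;-1 0 0 0.03 0 0 0;-1 0 0 0 0 0 0")

```text
t: 7.88
eef_pos: [0.5702, -0.0098, 0.0937]
eef_rot: [2.879, -1.256, -0.001]
force: [0.6, -0.1, 2.2]
opening: 0.015
```

```bash
python3 d.py .569 -.010 .088
```

```text
t 7.8833 pos [ 0.5702 -0.0098  0.0937] yaw -47.14 z [-0.001  0.    -1.   ] F [ 0.6 -0.1  2.2] M [ 0.19 -0.1  -0.02] open 0.015 q6 [-0.22  0.55  1.44 -0.    1.15  0.6 ]
delta cm [-0.07  0.1   0.57]
```

Request:
carry_out(moves="-1 0 0 0.03 0 0 0;-1 0 0 0.02 0 0 0;-1 0 0 0 0 0 0")

```text
t: 8.13
eef_pos: [0.5703, -0.0098, 0.0936]
eef_rot: [2.879, -1.256, -0.001]
force: [-1.6, -0.5, 5.4]
opening: 0.0152
```

Request:
carry_out(moves="-1 0 0 0.03 0 0 0;-1 0 0 0.02 0 0 0;-1 0 0 0 0 0 0")

```text
t: 8.38
eef_pos: [0.5703, -0.0098, 0.0934]
eef_rot: [2.879, -1.256, -0.001]
force: [-2.2, 1.8, 8.7]
opening: 0.0149
```

Request:
carry_out(moves="-1 0 0 0 0 0 1;-1 0 0 0 0 0 1;-1 0 0 0 0 0 1;-1 0 0 0 0 0 1;-1 0 0 0 0 0 0")

```text
t: 8.8
eef_pos: [0.5704, -0.0098, 0.0934]
eef_rot: [2.833, -1.357, -0.0]
force: [-0.8, 0.9, 7.7]
opening: 0.015
```

Request:
carry_out(moves="-1 0 0 0 0 0 1;-1 0 0 0 0 0 1;-1 0 0 0 0 0 1;-1 0 0 0 0 0 0")

```text
t: 9.13
eef_pos: [0.5704, -0.0099, 0.0934]
eef_rot: [2.797, -1.43, 0.0]
force: [-0.6, -0.1, 8.0]
opening: 0.0154
```

Stable at the rim (turn ≈ 0.82 rad). Continue.

Request:
carry_out(moves="-1 0 0 0 0 0 1;-1 0 0 0 0 0 1;-1 0 0 0 0 0 1;-1 0 0 0 0 0 0")

```text
t: 9.47
eef_pos: [0.5705, -0.01, 0.0934]
eef_rot: [2.758, -1.503, 0.001]
force: [0.8, 0.9, 8.3]
opening: 0.015
```

Request:
carry_out(moves="-1 0 0 0 0 0 1;-1 0 0 0 0 0 1;-1 0 0 0 0 0 1;-1 0 0 0 0 0 0")

```text
t: 9.8
eef_pos: [0.5706, -0.01, 0.0934]
eef_rot: [2.718, -1.575, 0.001]
force: [0.0, 0.3, 8.5]
opening: 0.0152
```

Request:
carry_out(moves="-1 0 0 0 0 0 1;-1 0 0 0 0 0 1;-1 0 0 0 0 0 1;-1 0 0 0 0 0 0")

```text
t: 10.13
eef_pos: [0.5706, -0.0101, 0.0935]
eef_rot: [2.676, -1.645, 0.001]
force: [-0.5, 0.1, 7.5]
opening: 0.0152
```

```bash
python3 d.py .569 -.010 .088
```

```text
t 10.1333 pos [ 0.5706 -0.0101  0.0935] yaw -63.17 z [ 0.    -0.001 -1.   ] F [-0.5  0.1  7.5] M [-0.03  0.17  0.09] open 0.0152 q6 [-0.22  0.55  1.44 -0.    1.15  0.88]
delta cm [-0.09  0.14  0.55]
```

Request:
carry_out(moves="-1 0 0 0 0 0 1;-1 0 0 0 0 0 1;-1 0 0 0 0 0 1;-1 0 0 0 0 0 0")

```text
t: 10.47
eef_pos: [0.5707, -0.0102, 0.0934]
eef_rot: [2.632, -1.715, 0.001]
force: [0.7, -1.2, 7.0]
opening: 0.0153
```

Request:
carry_out(moves="-1 0 0 0 0 0 1;-1 0 0 0 0 0 1;-1 0 0 0 0 0 1;-1 0 0 0 0 0 0")

```text
t: 10.8
eef_pos: [0.5707, -0.0103, 0.0934]
eef_rot: [2.586, -1.783, 0.002]
force: [0.4, -1.0, 6.1]
opening: 0.0151
```

Request:
carry_out(moves="-1 0 0 0.03 0 0 1;-1 0 0 0 0 0 1;-1 0 0 0 0 0 1;-1 0 0 0 0 0 0")

```text
t: 11.13
eef_pos: [0.5707, -0.0103, 0.0934]
eef_rot: [2.538, -1.85, 0.002]
force: [0.2, -0.6, 10.0]
opening: 0.0151
```

Request:
carry_out(moves="-1 0 0 0 0 0 1;-1 0 0 0 0 0 1;-1 0 0 0 0 0 1;-1 0 0 0 0 0 0")

```text
t: 11.47
eef_pos: [0.5708, -0.0104, 0.0934]
eef_rot: [2.489, -1.916, 0.002]
force: [-0.4, -1.7, 8.8]
opening: 0.0154
```

Request:
carry_out(moves="-1 0 0 0 0 0 1;-1 0 0 0 0 0 1;-1 0 0 0 0 0 1;-1 0 0 0 0 0 0")

```text
t: 11.8
eef_pos: [0.5708, -0.0105, 0.0934]
eef_rot: [2.438, -1.981, 0.003]
force: [-0.4, -1.6, 9.2]
opening: 0.015
```

Request:
carry_out(moves="-1 0 0 0 0 0 1;-1 0 0 0 0 0 1;-1 0 0 0 0 0 1;-1 0 0 0 0 0 0")

```text
t: 12.13
eef_pos: [0.5708, -0.0106, 0.0934]
eef_rot: [2.385, -2.044, 0.003]
force: [-0.3, -2.2, 8.6]
opening: 0.0155
```

Request:
carry_out(moves="-1 0 0 0 0 0 1;-1 0 0 0 0 0 1;-1 0 0 0 0 0 1;-1 0 0 0 0 0 0")

```text
t: 12.47
eef_pos: [0.5708, -0.0107, 0.0931]
eef_rot: [2.331, -2.105, 0.003]
force: [1.0, -2.8, 5.2]
opening: 0.0149
```

```bash
python3 d.py .569 -.010 .088; python3 - <<'E'
from h import *
import cv2
b=get_image('scene')[:,:,::-1]
cv2.imwrite('pics/p5.png',cv2.resize(b[160:250,270:360],(560,560),interpolation=cv2.INTER_CUBIC))
E
```

```text
t 12.4667 pos [ 0.5708 -0.0107  0.0931] yaw -84.19 z [ 0.001 -0.002 -1.   ] F [ 1.  -2.8  5.2] M [-0.53  0.06  0.05] open 0.0149 q6 [-0.23  0.55  1.44 -0.    1.15  1.24]
delta cm [-0.09  0.17  0.51]
```

View pics/p5.png

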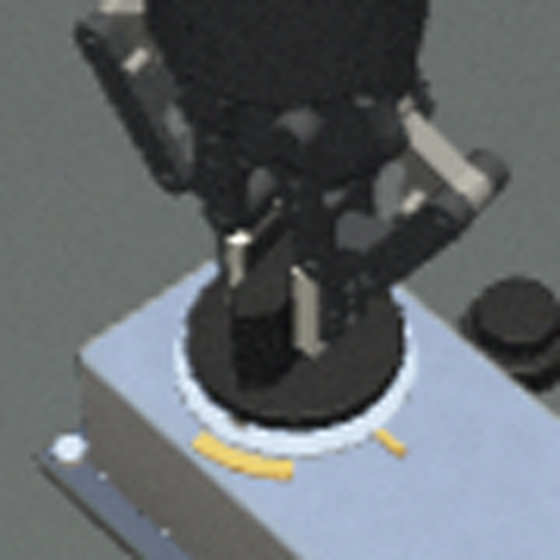

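Request:
carry_out(moves="-1 0.05 0 0 0 0 1;-1 0 0 0 0 0 0;-1 0 0 0 0 0 0")

```text
t: 12.77
eef_pos: [0.5707, -0.0108, 0.0926]
eef_rot: [2.314, -2.125, 0.001]
force: [1.6, -1.8, 3.1]
opening: 0.0151
```

Request:
carry_out(moves="-1 0 0 0.03 0 0 1;-1 0 0 0.04 0 0 1;-1 0 0 0.05 0 0 0;-1 0 0 0 0 0 0")

```text
t: 13.1
eef_pos: [0.5707, -0.0107, 0.0911]
eef_rot: [2.276, -2.165, 0.001]
force: [2.1, -4.9, 0.8]
opening: 0.0148
```

```bash
python3 d.py .5707 -.0108 .0878
```

```text
t 13.1 pos [ 0.5707 -0.0107  0.0911] yaw -87.15 z [ 0.    -0.001 -1.   ] F [ 2.1 -4.9  0.8] M [-0.84 -0.39 -0.04] open 0.0148 q6 [-0.23  0.55  1.44 -0.    1.14  1.3 ]
delta cm [0.   0.   0.33]
```

Request:
carry_out(moves="-1 0.08 -0.03 0.05 0 0 0;-1 0 0 0.05 0 0 0;-1 0 0 0.05 0 0 0;-1 0 0 0.05 0 0 0;-1 0 0 0 0 0 0")

```text
t: 13.52
eef_pos: [0.5708, -0.0109, 0.0891]
eef_rot: [2.276, -2.165, -0.001]
force: [0.9, -0.5, 0.7]
opening: 0.0153
```

```bash
python3 d.py .5707 -.0108 .0878
```

```text
t 13.5167 pos [ 0.5708 -0.0109  0.0891] yaw -87.14 z [-0.001  0.    -1.   ] F [ 0.9 -0.5  0.7] M [-0.04 -0.14  0.01] open 0.0153 q6 [-0.23  0.55  1.45  0.    1.14  1.29]
delta cm [-0.01  0.01  0.13]
```

Request:
carry_out(moves="-1 0 0 0.05 0 0 0;-1 0 0 0.05 0 0 0;-1 0 0 0.04 0 0 0;-1 0 0 0 0 0 0;-1 0 0 0 0 0 0")

```text
t: 13.93
eef_pos: [0.5708, -0.0109, 0.0878]
eef_rot: [2.276, -2.165, -0.001]
force: [-0.4, 1.9, 1.4]
opening: 0.0153
```

Request:
carry_out(moves="-1 0 0 0.04 0 0 0;-1 0 0 0.03 0 0 0;-1 0 0 0 0 0 0;-1 0 0 0 0 0 0")

```text
t: 14.27
eef_pos: [0.5709, -0.0109, 0.0878]
eef_rot: [-2.276, 2.165, 0.0]
force: [-2.2, 1.4, 6.8]
opening: 0.0151
```

Request:
carry_out(moves="-1 -0.04 0.03 0.03 0 0 0;-1 0 0 0 0 0 0;-0.3 0 0 0 0 0 0;-0.3 0 0 0 0 0 0;-0.1 0 0 0 0 0 0;-0.1 0 0 0 0 0 0;-0.1 0 0 0 0 0 0")

```text
t: 14.85
eef_pos: [0.5706, -0.0108, 0.0867]
eef_rot: [2.276, -2.165, -0.0]
force: [-0.2, 0.2, -0.1]
opening: 0.0382
```

```bash
python3 d.py .5707 -.0108 .0878; python3 - <<'E'
from h import *
import cv2
b=get_image('scene')[:,:,::-1]
cv2.imwrite('pics/p6.png',cv2.resize(b[160:250,270:360],(560,560),interpolation=cv2.INTER_CUBIC))
E
```

```text
t 14.85 pos [ 0.5706 -0.0108  0.0867] yaw -87.14 z [-0. -0. -1.] F [-0.2  0.2 -0.1] M [-0.03 -0.   -0.03] open 0.0382 q6 [-0.23  0.56  1.45 -0.    1.13  1.29]
delta cm [ 0.   -0.01 -0.11]
```

View pics/p6.png

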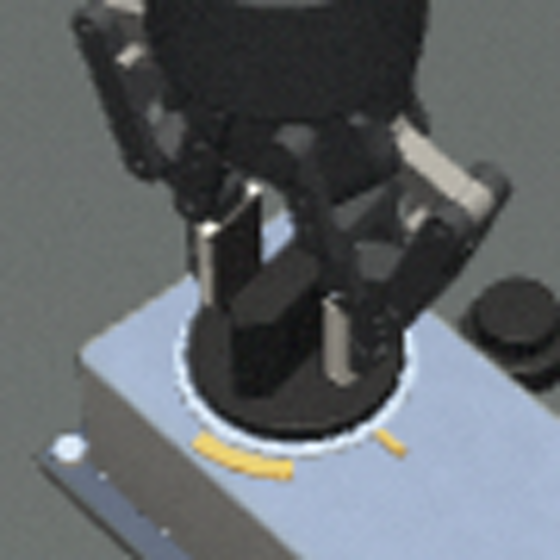

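Request:
carry_out(moves="-0.1 0 0 -1 0 0 0;-0.1 0 0 -2 0 0 0;-0.1 0 0 -3 0 0 0;-0.1 0 0 -3 0 0 0;-0.1 0 0 -3 0 0 0;-0.1 0 0 0 0 0 0;-0.1 0 0 0 0 0 0")

```text
t: 15.48
eef_pos: [0.5711, -0.0108, 0.209]
eef_rot: [-2.275, 2.164, -0.005]
force: [-0.4, 0.5, -0.7]
opening: 0.0384
```

```bash
python3 d.py .5707 -.0108 .0878; python3 - <<'E'
from h import *
import cv2
b=get_image('scene')[:,:,::-1]
a=cv2.imread('pics/scene0.png')
cv2.imwrite('pics/p7.png',np.hstack([cv2.resize(i[170:370,230:430],(400,400),interpolation=cv2.INTER_CUBIC) for i in(a,b)]))
E
```

```text
t 15.4833 pos [ 0.5711 -0.0108  0.209 ] yaw -87.14 z [ 0.004 -0.001 -1.   ] F [-0.4  0.5 -0.7] M [ 0.03 -0.02 -0.  ] open 0.0384 q6 [-0.23  0.43  1.28  0.    1.43  1.29]
delta cm [-0.02  0.09 12.12]
```

View pics/p7.png

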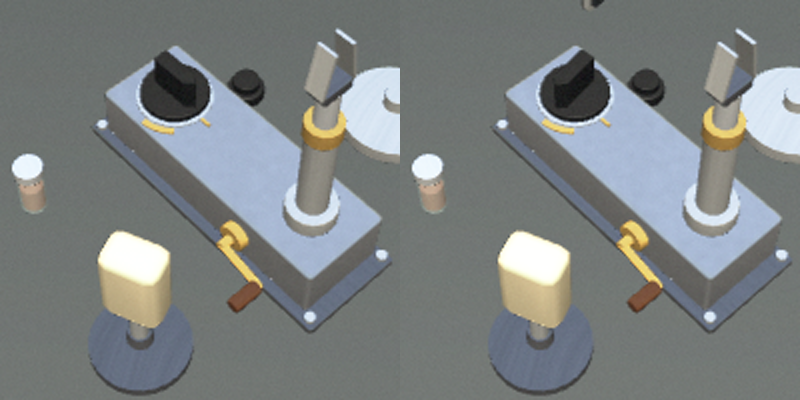

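The knob is seated at the same height as at the start, with its nose at the arc. The arm is clear and the loose things have not moved, so I'm handing in.

```bash
python3 -c "from station import manip; print(manip.finish_job())"
```

```text
the job is handed in; nothing more can be done
None
```

The winch is locked: the knob is fully home in the drum's pocket at about 1.4 rad (80°) clockwise, and the job is handed in at about 15.5 s. I lifted the knob about 9.5 mm, turned it clockwise and lowered it lightly onto the rim. I then felt along the arc until it dropped in at about 1.35 rad, and pushed it home.

- **Forces:** the vertical force while feeling and pushing home stayed at or below 10 N in every reading. Readings came only at the end of each move. The final extra press of 0.3 mm before letting go was not read on its own; I estimate about 9 N.
- **Seating:** the tool height at the stop was 0.0878 m, the same as when parked, and the force rose there. The picture shows the knob's skirt down on the collar.
- **Last checks:** the fingers are open and the arm is about 12 cm above the grip height with near-zero force. The microphone, vial and spare knob look unmoved against the first picture. The weight is partly cut off in that crop, but what shows looks unmoved.

No check failed or disagreed in a way that mattered. The knob axis I first estimated was 1–2 mm off, which showed only as small sideways forces that I corrected on the way.

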